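# Sweep the measured spacers into the tray's well

### The job

The three small brass spacers on the white deck of the blue-rimmed counting tray have been measured: with closed fingertips, gently push each of them across the deck and over its near edge, so that all three drop into the long grey well. Do not pinch or lift the spacers, and leave the larger black-and-steel setting ring lying undisturbed where it is on the deck.

Things in the scene. Friction and masses are not known exactly. Their poses are not given: they have to be found in the camera images.
- tray: fixed counting tray with blue rims; origin on the worktop under the deck. Own axes: z up, +x from well to deck, roughly away from the robot, y along the well. White flat deck: top at z = 30 mm, x = -75 (open edge over the well, no rim) to +100 mm, y = -132 to +132 mm. Rims 6 mm thick, top at z = 36 mm, stand outside the deck's far side and ends and round the well.
- spacer_1_center (a point): centre (half-way up) of a brass spacer: round, 20 mm diameter, 14 mm high with a 9 mm bore, 30 g, loose, standing on the deck
- spacer_2_center (a point): centre of the second brass spacer, the same size
- spacer_3_center (a point): centre of the third brass spacer, the same size
- small_ring_center (a point): centre (half-way up) of the setting ring, a black-sided steel ring 34 mm in diameter and 12 mm high lying flat and loose on the deck; it is to stay where it is. Ring and spacers stand in four lanes side by side, in any order, at least 48 mm apart centre to centre along the tray's y and within 30 mm of the tray's origin in x.
- spacer_1: body of brass spacer 1: origin at the centre of its underside, 7 mm below spacer_1_center
- spacer_2: body of brass spacer 2: origin at the centre of its underside, 7 mm below spacer_2_center
- spacer_3: body of brass spacer 3: origin at the centre of its underside, 7 mm below spacer_3_center
- tray_well (a point): centre of the grey well floor, at x = -110, z = 5 mm in the tray's axes; the well is open above, 70 mm wide (tray x = -145 to -75 mm) and 264 mm long (tray y = -132 to +132 mm), 25 mm deep below the deck's edge; its near wall rises to z = 36 mm.

How it is judged (in metres and radians):
At the end, for the whole second after the job is handed in: All three spacers lie in the well: each centre is beyond the deck's edge (tray x between -145 and -78 mm, y within +-132 mm), below the level of the deck (z under 30 mm) and at rest (under 20 mm/s); the setting ring is within 8 mm of where it started, flat on the deck (x of spacer_1_center in the frame of tray between -0.145 and -0.078 m and y of spacer_1_center in the frame of tray between -0.132 and 0.132 m and z of spacer_1_center in the frame of tray between 0 and 0.03 m and linear speed of each of spacer_1, spacer_2, spacer_3 below 0.02 m/s and x of spacer_2_center in the frame of tray between -0.145 and -0.078 m and y of spacer_2_center in the frame of tray between -0.132 and 0.132 m and z of spacer_2_center in the frame of tray between 0 and 0.03 m and x of spacer_3_center in the frame of tray between -0.145 and -0.078 m and y of spacer_3_center in the frame of tray between -0.132 and 0.132 m and z of spacer_3_center in the frame of tray between 0 and 0.03 m and distance of small_ring_center from where it was at the start of the episode below 0.008 m and angle between small_ring_center's own z axis and vertical below 0.1 rad); the robot touches nothing.
It fails at once if a spacer is lifted (its centre more than 20 mm above the deck) (z of any of spacer_1_center, spacer_2_center, spacer_3_center in the frame of tray above 0.05 m).
It fails at once if a spacer is pinched or pushed hard (more than 15 N from the fingers) (contact force between the fingers and spacer_1 above 15 N or contact force between the fingers and spacer_2 above 15 N or contact force between the fingers and spacer_3 above 15 N).
It fails at once if the setting ring is disturbed (moved more than 8 mm) (distance of small_ring_center from where it was at the start of the episode above 0.008 m).
It also fails if it takes over 48 s, if anything falls off the work surface, if the arm or the gripper's body presses on something with over 40 N, if the wrist force passes 120 N, or if a joint passes its speed limit or range.

### The arm

A 6-joint arm with a two-finger parallel gripper is mounted at the origin on a cart in front of the work surface, level with it; the furniture and walls round the work are solid. World frame = base frame: x ahead of the robot, y to its left, z up, the work surface at z = 0. Lengths are in mm, angles in degrees, forces in N, time in s.
With the tool pointing down it reaches from about 275 to 850 mm from the base axis. Payload 19 kg.
Tool frame: the origin (TCP) lies at the very end of the fingers, on their centre line; the grasp point (between the pads) lies 19 mm behind it (manip.tcp_to_grasp is the distance from the TCP to the grasp point, in mm); z points along the fingers, y is the line along which they close (so a half turn about z gives the same grasp; the last joint's range is limited). The gripper opens to 85 mm and grips with 20 to 120 N. Pads are 22 mm wide; open, the fingers measure 114 mm over their backs; the gripper's body (76 mm by 85 mm) begins 54 mm behind the grasp point. The pads swing forward as they close: fully open they stand 13 mm farther back than shut.
Start: joints at [-72.25, 8.623, 82.357, -0, 89.026, -7.678], TCP at [246.861, -519.278, 231.267] pointing down, gripper open.
Joint ranges: [-160.23, 160.23], [-39.13, 120.54], [6.94, 153.29], [-79.49, 259.48], [9.18, 160.14], [-161.06, 161.06]. Speed limits (degrees/s): [108.29, 108.29, 127.2, 172.46, 172.46, 172.46].

### API

Orientations are given as [roll, pitch, yaw] about the fixed x, y, z axes, in that order (R = Rz(yaw) Ry(pitch) Rx(roll)).
In Python, from station import manip gives the robot as it stands. The module is installed in compiled form; this text tells all that it offers.
- The arm moves only by the tool send_rows, never from a script. Its argument "series" is a list of rows, each an object with "travel": the shift along the tool's x, y, z in m, a list of three; "yaw": the turn about the tool's z in rad; "gripper": the closure, from -1 (fully open) to 1 (shut), so that 0 is half open. A call has 1 to 10 rows; each row shifts and turns the commanded pose from where the row before left it, along the tool's axes as they then stand; what a row does not reach is not made up. A row lasts 1/10 s, in which the tool goes at most 50 mm and 8.59 degrees, less where a joint would pass 70% of its speed; a pose out of reach is approached as far as the arm can. A call is refused whole if a number of a shift passes 0.05 or a number of a turn 0.15, either way. A call with a gripper value outside its range is refused whole. The fingers move at their own pace and stop on an object; "force" is the grip in N (left out, the last holds). Time passes only in rows, so rows that do not move let the fingers close. It gives the time, the measured TCP pose, the force, the opening and the grip force at its end, in the units of the state.
- manip.sense(): the state, without advancing time (a new reading comes with each control period).
- manip.camera(name): name is "scene" or "side" or "wrist"; returns a dict with "color" (400x640x3 uint8, red, green, blue), "fovy" (degrees; the focal length in pixels is half the picture's height over the tangent of half this angle, whatever the lens; pixels are square), "cx", "cy" (the principal point, pixels), "R" (3x3) and "t" (3): a world point X has camera coordinates R X + t. Camera axes: x right, y down, z forward; pixel columns grow to the right and rows downward; lengths in mm; the calibration is good to about 2 mm. A picture is of the moment at which its call begins. There is no depth.
- manip.sign_off(): hands the job in; it is judged then, once.
The state is a dict: "time": time; "joint_pos": joint angles; "dq": joint speeds; "tau": joint torques, N m; "tcp_pos": TCP position; "ee_rot": TCP orientation; "wrist_force": force on the tool from outside, world axes, zero at the start; "ft_torque": the same for the moment, N m; "finger_gap": opening from 0.0 (shut) to 1.0 (fully open); "grasp_force": force on a finger pad.
Only numpy, scipy, OpenCV 4.12 (cv2) and the standard library are available. Lean on these libraries where they do the work, as an engineer would, in place of code of your own. Each camera call takes 0.05 s, during which the arm holds its last target. There are 200 camera calls.

## Working session

There is one attempt and no reset: what is moved stays moved. The work goes in short steps, Python scripts to look and compute and a tool call to move; the robot and the scene stay as the last step left them, time stands still between calls to the robot, and variables do not carry over. Pictures are saved under pics/ and viewed, at most 10 in all, crops included, and the job is handed in when it is done.

Besides the shell and the picture viewer there is one more tool, called in YAML: its name, and indented under it one key for each argument. send_rows: Moves the arm, as the interface text tells. Its arguments: {"type":"object","properties":{"series":{"type":"array"},"force":{"type":"number"}},"required":["series"]}

```bash
mkdir -p pics
python3 - <<'E'
from station import manip
import cv2,numpy as np,json
s=manip.sense();print(s['time'],s['tcp_pos'],s['ee_rot'],s['finger_gap'])
for n in("scene","side"):
    c=manip.camera(n);cv2.imwrite(f"pics/{n}.png",c['color'][:,:,::-1])
    np.savez(f"pics/{n}.npz",**{k:c[k] for k in('fovy','cx','cy','R','t')})
    print(n,c['fovy'],c['cx'],c['cy'],-np.array(c['R']).T@np.array(c['t']))
E
```

```text
0.0 [ 246.78053634 -519.08072052  230.67938254] [-1.79931539e+02 -7.05503164e-03  2.54263290e+01] 0.9961808364761379
scene 48.08903915534269 315.2409381361545 197.16841710066572 [  -4.27335806 -701.55828123  570.48929207]
side 43.21934875225307 317.53798316365646 199.75082102972826 [352.69701137 386.57112993 600.26489374]
```

View pics/scene.png

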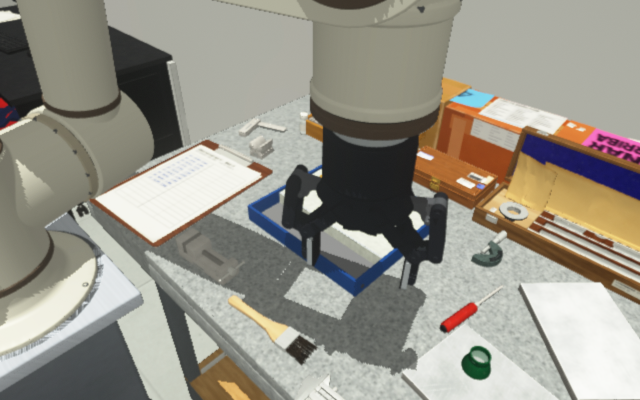

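The scene camera shows the tray (blue rims around (340,220)), mostly hidden by the gripper. I'll check the side camera.

View pics/side.png

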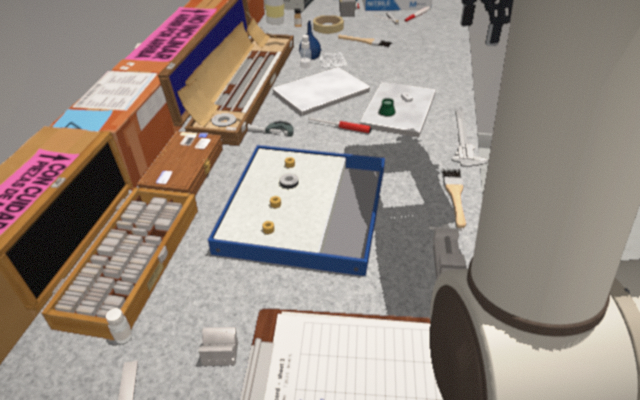

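The side view shows the tray clear: spacers near (290,161), (275,201) and (268,227), the ring near (289,180), and the well on the right. I'll enlarge it.

Run:
```python
import cv2
i=cv2.imread('pics/side.png')[135:280,200:400]
cv2.imwrite('pics/crop.png',cv2.resize(i,None,fx=4,fy=4,interpolation=cv2.INTER_CUBIC))
```

```text
(no output)
```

View pics/crop.png

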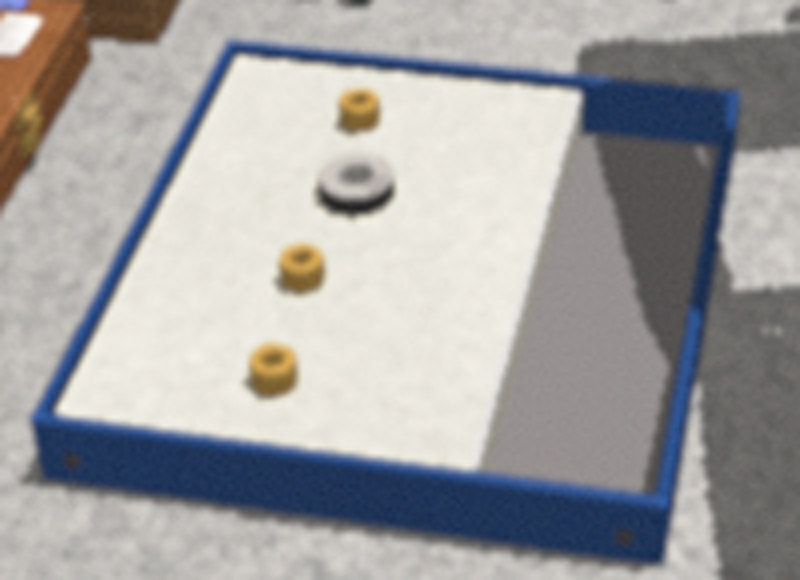

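The crop shows the spacers' tops at crop (360,98), (303,256) and (273,357), and the ring's top at (356,176). The rim's outer corners are at (228,43), (37,420), (665,500) and (738,92), with the deck edge from (583,90) to (482,468).

```bash
cat > h.py <<'E'
import numpy as np
from scipy.optimize import least_squares
def load(n):
    d=np.load(f'pics/{n}.npz');return {k:d[k] for k in d}
def ray(c,px,z):
    f=200/np.tan(np.radians(c['fovy'])/2)
    d=c['R'].T@np.array([(px[0]-c['cx'])/f,(px[1]-c['cy'])/f,1]);o=-c['R'].T@c['t']
    return o+d*(z-o[2])/d[2]
E
python3 - <<'E'
from h import *
np.set_printoptions(precision=1,suppress=True)
c=load('side');P=lambda u,v,z:ray(c,(200+u/4-.4,135+v/4-.4),z)
W=np.array([P(228,43,36),P(37,420,36),P(665,500,36),P(738,92,36),P(583,90,30)])[:,:2]
T=np.array([(106,-138),(106,138),(-151,138),(-151,-138),(-75,-132)])
Rm=lambda a:np.array([[np.cos(a),-np.sin(a)],[np.sin(a),np.cos(a)]])
r=least_squares(lambda p:(T@Rm(p[2]).T+p[:2]-W).ravel(),[400,0,0])
x,y,a=r.x;print('tray',x,y,np.degrees(a));print(r.fun.reshape(-1,2))
for n,u,v,z in(('A',360,98,44),('ring',356,176,42),('B',303,256,44),('C',273,357,44)):
    w=P(u,v,z)[:2];print(n,w,'tray',Rm(a).T@(w-[x,y]))
E
```

```text
tray 538.1343891675247 -277.2172626066575 -0.08359126612009438
[[ 2.1 -3.5]
 [ 2.5  2.1]
 [-3.6  3.2]
 [-1.3 -2.7]
 [ 0.2  0.8]]
A [ 562.9 -366.3] tray [ 24.9 -89.1]
ring [ 551.4 -309.9] tray [ 13.3 -32.7]
B [ 560. -249.] tray [21.8 28.2]
C [ 555.8 -185.2] tray [17.6 92. ]
```

send_rows:
  series:
    - {"travel": [0, 0, 0], "yaw": 0.148, "gripper": 1}
    - {"travel": [0, 0, 0], "yaw": 0.148, "gripper": 1}
    - {"travel": [0, 0, 0], "yaw": 0.148, "gripper": 1}
    - {"travel": [0.039, -0.017, 0], "yaw": 0, "gripper": 1}
    - {"travel": [0.039, -0.017, 0], "yaw": 0, "gripper": 1}
    - {"travel": [0.039, -0.017, 0], "yaw": 0, "gripper": 1}
    - {"travel": [0.039, -0.017, 0], "yaw": 0, "gripper": 1}
    - {"travel": [0.039, -0.017, 0], "yaw": 0, "gripper": 1}
    - {"travel": [0.039, -0.017, 0], "yaw": 0, "gripper": 1}
    - {"travel": [0, 0, 0], "yaw": 0, "gripper": 1}
  force: 20

```text
time: 1.1
tcp_pos: [484.5, -414.7, 230.4]
ee_rot: [-179.9, -0.0, 0.2]
wrist_force: [-0.5, -0.9, 0.2]
finger_gap: 0.001
grasp_force: 0.0
```

Run:
```python
from station import manip
import cv2,numpy as np
n='wrist'
c=manip.camera(n);cv2.imwrite(f"pics/{n}.png",c['color'][:,:,::-1])
np.savez(f"pics/{n}.npz",**{k:c[k] for k in('fovy','cx','cy','R','t')})
print(manip.sense()['tcp_pos'],-c['R'].T@c['t'])
```

```text
[ 482.67234138 -415.87601324  230.40878982] [ 551.52123886 -413.64437858  373.85651548]
```

View pics/wrist.png

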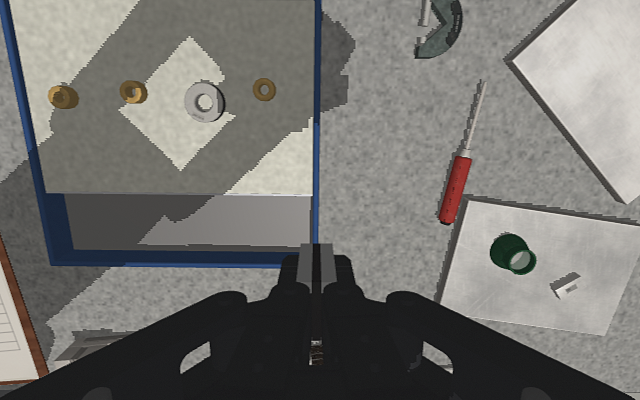

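The wrist view shows the spacers' tops at (264,89), (132,91) and (61,96), the ring at (205,102), and the deck's near edge at row 194, from column 46 to 313.

Run:
```python
from h import *
np.set_printoptions(precision=1,suppress=True)
c=load('wrist')
for n,u,v,z in(('A',264,89,44),('ring',205,102,42),('B',132,91,44),('C',61,96,44),('e1',46,193,30),('e2',313,195,30),('tip',317,244,231)):
    print(n,ray(c,(u,v),z))
```

```text
A [ 563.7 -368.    44. ]
ring [ 552.5 -314.7   42. ]
B [ 561.5 -251.8   44. ]
C [ 557.  -188.6   44. ]
e1 [ 465.2 -147.4   30. ]
e2 [ 464.3 -411.2   30. ]
tip [ 493.7 -414.4  231. ]
```

send_rows:
  series:
    - {"travel": [0.03, -0.012, 0.02], "yaw": 0, "gripper": 1}
    - {"travel": [0.03, -0.012, 0.02], "yaw": 0, "gripper": 1}
    - {"travel": [0.03, -0.012, 0.02], "yaw": 0, "gripper": 1}
    - {"travel": [0.03, -0.012, 0.02], "yaw": 0, "gripper": 1}
    - {"travel": [0, 0, 0.03], "yaw": 0, "gripper": 1}
    - {"travel": [0, 0, 0.03], "yaw": 0, "gripper": 1}
    - {"travel": [0, 0, 0.02], "yaw": 0, "gripper": 1}
    - {"travel": [0, 0, 0], "yaw": 0, "gripper": 1}
    - {"travel": [0, 0, 0], "yaw": 0, "gripper": 1}

```text
time: 2.05
tcp_pos: [600.5, -370.0, 71.9]
ee_rot: [-180.0, 0.0, -0.1]
wrist_force: [0.0, -0.1, 1.0]
finger_gap: -0.001
grasp_force: 0.0
```

send_rows:
  series:
    - {"travel": [0.002, -0.003, 0.015], "yaw": 0, "gripper": 1}
    - {"travel": [0, 0, 0.012], "yaw": 0, "gripper": 1}
    - {"travel": [0, 0, 0.01], "yaw": 0, "gripper": 1}
    - {"travel": [0, 0, 0], "yaw": 0, "gripper": 1}
    - {"travel": [-0.003, 0, 0], "yaw": 0, "gripper": 1}
    - {"travel": [-0.005, 0, 0], "yaw": 0, "gripper": 1}
    - {"travel": [-0.005, 0, 0], "yaw": 0, "gripper": 1}
    - {"travel": [-0.005, 0, 0], "yaw": 0, "gripper": 1}
    - {"travel": [-0.005, 0, 0], "yaw": 0, "gripper": 1}
    - {"travel": [-0.005, 0, 0], "yaw": 0, "gripper": 1}

```text
time: 3.05
tcp_pos: [574.5, -366.4, 34.5]
ee_rot: [180.0, -0.0, -0.0]
wrist_force: [0.4, 0.8, 0.5]
finger_gap: 0.003
grasp_force: 0.1
```

send_rows:
  series:
    - {"travel": [-0.006, 0, 0], "yaw": 0, "gripper": 1}
    - {"travel": [-0.007, 0, 0], "yaw": 0, "gripper": 1}
    - {"travel": [-0.007, 0, 0], "yaw": 0, "gripper": 1}
    - {"travel": [-0.007, 0, 0], "yaw": 0, "gripper": 1}
    - {"travel": [-0.007, 0, 0], "yaw": 0, "gripper": 1}
    - {"travel": [-0.007, 0, 0], "yaw": 0, "gripper": 1}
    - {"travel": [-0.007, 0, 0], "yaw": 0, "gripper": 1}
    - {"travel": [-0.007, 0, 0], "yaw": 0, "gripper": 1}
    - {"travel": [-0.007, 0, 0], "yaw": 0, "gripper": 1}
    - {"travel": [-0.006, 0, 0], "yaw": 0, "gripper": 1}

```text
time: 4.05
tcp_pos: [506.2, -366.3, 34.3]
ee_rot: [-180.0, 0.0, -0.0]
wrist_force: [-0.5, 0.8, -0.3]
finger_gap: -0.004
grasp_force: 0.1
```

send_rows:
  series:
    - {"travel": [-0.005, 0, 0], "yaw": 0, "gripper": 1}
    - {"travel": [-0.005, 0, 0], "yaw": 0, "gripper": 1}
    - {"travel": [-0.005, 0, 0], "yaw": 0, "gripper": 1}
    - {"travel": [-0.005, 0, 0], "yaw": 0, "gripper": 1}
    - {"travel": [-0.005, 0, 0], "yaw": 0, "gripper": 1}
    - {"travel": [-0.005, 0, 0], "yaw": 0, "gripper": 1}
    - {"travel": [-0.005, 0, 0], "yaw": 0, "gripper": 1}
    - {"travel": [-0.003, 0, 0], "yaw": 0, "gripper": 1}
    - {"travel": [-0.002, 0, 0], "yaw": 0, "gripper": 1}
    - {"travel": [0, 0, 0], "yaw": 0, "gripper": 1}

```text
time: 5.05
tcp_pos: [466.7, -366.3, 34.3]
ee_rot: [-180.0, -0.0, -0.0]
wrist_force: [0.7, 0.8, 0.0]
finger_gap: 0.002
grasp_force: 0.0
```

Run:
```python
from station import manip
import cv2
i=manip.camera('side')['color'][135:280,200:400,::-1]
cv2.imwrite('pics/a1.png',cv2.resize(i,None,fx=3,fy=3,interpolation=cv2.INTER_CUBIC))
s=manip.sense();print(s['time'],s['tcp_pos'])
```

```text
5.1 [ 466.87886798 -366.33404459   34.30423665]
```

View pics/a1.png

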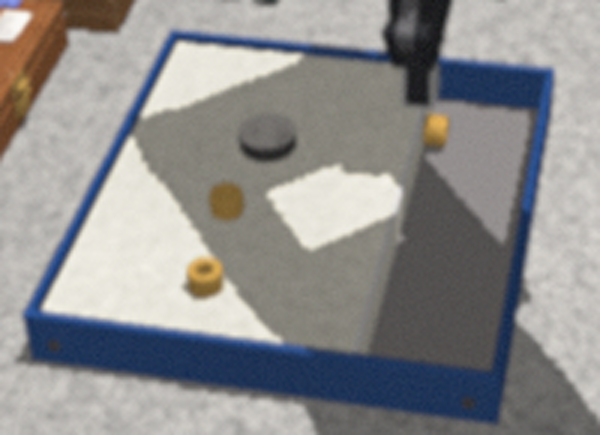

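Spacer A (crop (435,130)) has dropped into the well, and the ring and the other two are unmoved. Next is B: rise, go across and come down behind it.

send_rows:
  series:
    - {"travel": [0, 0, -0.02], "yaw": 0, "gripper": 1}
    - {"travel": [0, 0, -0.03], "yaw": 0, "gripper": 1}
    - {"travel": [0.027, -0.023, 0], "yaw": 0, "gripper": 1}
    - {"travel": [0.027, -0.023, 0], "yaw": 0, "gripper": 1}
    - {"travel": [0.027, -0.023, 0], "yaw": 0, "gripper": 1}
    - {"travel": [0.027, -0.023, 0], "yaw": 0, "gripper": 1}
    - {"travel": [0.027, -0.024, 0], "yaw": 0, "gripper": 1}
    - {"travel": [0, 0, 0], "yaw": 0, "gripper": 1}
    - {"travel": [0, 0, 0], "yaw": 0, "gripper": 1}

```text
time: 6.0
tcp_pos: [602.3, -249.7, 84.0]
ee_rot: [-180.0, 0.0, 0.1]
wrist_force: [-0.6, -0.2, 0.0]
finger_gap: -0.001
grasp_force: 0.0
```

send_rows:
  series:
    - {"travel": [0, 0, 0.02], "yaw": 0, "gripper": 1}
    - {"travel": [0, 0, 0.018], "yaw": 0, "gripper": 1}
    - {"travel": [0, 0, 0.011], "yaw": 0, "gripper": 1}
    - {"travel": [0, 0, 0], "yaw": 0, "gripper": 1}
    - {"travel": [-0.003, 0, 0], "yaw": 0, "gripper": 1}
    - {"travel": [-0.005, 0, 0], "yaw": 0, "gripper": 1}
    - {"travel": [-0.005, 0, 0], "yaw": 0, "gripper": 1}
    - {"travel": [-0.005, 0, 0], "yaw": 0, "gripper": 1}
    - {"travel": [-0.005, 0, 0], "yaw": 0, "gripper": 1}
    - {"travel": [-0.005, 0, 0], "yaw": 0, "gripper": 1}

```text
time: 7.0
tcp_pos: [573.5, -250.4, 35.5]
ee_rot: [180.0, -0.0, -0.0]
wrist_force: [0.6, 0.3, -0.6]
finger_gap: 0.002
grasp_force: 0.2
```

send_rows:
  series:
    - {"travel": [-0.006, 0, 0], "yaw": 0, "gripper": 1}
    - {"travel": [-0.007, 0, 0], "yaw": 0, "gripper": 1}
    - {"travel": [-0.007, 0, 0], "yaw": 0, "gripper": 1}
    - {"travel": [-0.007, 0, 0], "yaw": 0, "gripper": 1}
    - {"travel": [-0.007, 0, 0], "yaw": 0, "gripper": 1}
    - {"travel": [-0.007, 0, 0], "yaw": 0, "gripper": 1}
    - {"travel": [-0.007, 0, 0], "yaw": 0, "gripper": 1}
    - {"travel": [-0.007, 0, 0], "yaw": 0, "gripper": 1}
    - {"travel": [-0.007, 0, 0], "yaw": 0, "gripper": 1}
    - {"travel": [-0.006, 0, 0], "yaw": 0, "gripper": 1}

```text
time: 8.0
tcp_pos: [505.3, -250.3, 35.3]
ee_rot: [-180.0, 0.0, -0.0]
wrist_force: [-0.4, -0.4, 1.3]
finger_gap: -0.0
grasp_force: 0.1
```

send_rows:
  series:
    - {"travel": [-0.005, 0, 0], "yaw": 0, "gripper": 1}
    - {"travel": [-0.005, 0, 0], "yaw": 0, "gripper": 1}
    - {"travel": [-0.005, 0, 0], "yaw": 0, "gripper": 1}
    - {"travel": [-0.005, 0, 0], "yaw": 0, "gripper": 1}
    - {"travel": [-0.005, 0, 0], "yaw": 0, "gripper": 1}
    - {"travel": [-0.005, 0, 0], "yaw": 0, "gripper": 1}
    - {"travel": [-0.005, 0, 0], "yaw": 0, "gripper": 1}
    - {"travel": [-0.003, 0, 0], "yaw": 0, "gripper": 1}
    - {"travel": [-0.002, 0, 0], "yaw": 0, "gripper": 1}
    - {"travel": [0, 0, 0], "yaw": 0, "gripper": 1}

```text
time: 9.0
tcp_pos: [465.8, -250.3, 35.3]
ee_rot: [-180.0, -0.0, -0.0]
wrist_force: [-0.3, 0.2, 0.2]
finger_gap: 0.0
grasp_force: 0.0
```

Run:
```python
from station import manip
import cv2
i=manip.camera('side')['color'][135:280,200:400,::-1]
cv2.imwrite('pics/b1.png',cv2.resize(i,None,fx=3,fy=3,interpolation=cv2.INTER_CUBIC))
```

```text
(no output)
```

View pics/b1.png

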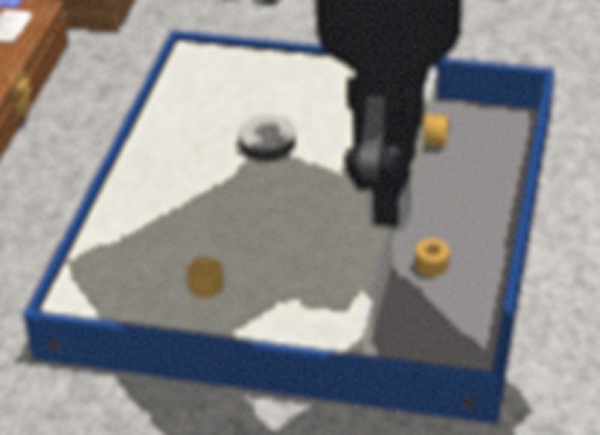

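Spacer B now lies flat in the well (432,257), A is at (435,130), and the ring is unmoved. C is next.

send_rows:
  series:
    - {"travel": [0, 0, -0.02], "yaw": 0, "gripper": 1}
    - {"travel": [0, 0, -0.03], "yaw": 0, "gripper": 1}
    - {"travel": [0.026, -0.013, 0], "yaw": 0, "gripper": 1}
    - {"travel": [0.026, -0.013, 0], "yaw": 0, "gripper": 1}
    - {"travel": [0.026, -0.013, 0], "yaw": 0, "gripper": 1}
    - {"travel": [0.027, -0.012, 0], "yaw": 0, "gripper": 1}
    - {"travel": [0.027, -0.012, 0], "yaw": 0, "gripper": 1}
    - {"travel": [0, 0, 0], "yaw": 0, "gripper": 1}
    - {"travel": [0, 0, 0], "yaw": 0, "gripper": 1}

```text
time: 9.95
tcp_pos: [598.0, -186.9, 84.8]
ee_rot: [-180.0, 0.0, 0.0]
wrist_force: [0.1, -0.4, -1.0]
finger_gap: 0.003
grasp_force: 0.0
```

send_rows:
  series:
    - {"travel": [0, 0, 0.02], "yaw": 0, "gripper": 1}
    - {"travel": [0, 0, 0.018], "yaw": 0, "gripper": 1}
    - {"travel": [0, 0, 0.012], "yaw": 0, "gripper": 1}
    - {"travel": [0, 0, 0], "yaw": 0, "gripper": 1}
    - {"travel": [-0.003, 0, 0], "yaw": 0, "gripper": 1}
    - {"travel": [-0.005, 0, 0], "yaw": 0, "gripper": 1}
    - {"travel": [-0.005, 0, 0], "yaw": 0, "gripper": 1}
    - {"travel": [-0.005, 0, 0], "yaw": 0, "gripper": 1}
    - {"travel": [-0.005, 0, 0], "yaw": 0, "gripper": 1}
    - {"travel": [-0.005, 0, 0], "yaw": 0, "gripper": 1}

```text
time: 10.95
tcp_pos: [569.5, -187.4, 35.5]
ee_rot: [180.0, -0.0, -0.0]
wrist_force: [0.5, -0.2, -0.1]
finger_gap: -0.001
grasp_force: 0.2
```

send_rows:
  series:
    - {"travel": [-0.006, 0, 0], "yaw": 0, "gripper": 1}
    - {"travel": [-0.007, 0, 0], "yaw": 0, "gripper": 1}
    - {"travel": [-0.007, 0, 0], "yaw": 0, "gripper": 1}
    - {"travel": [-0.007, 0, 0], "yaw": 0, "gripper": 1}
    - {"travel": [-0.007, 0, 0], "yaw": 0, "gripper": 1}
    - {"travel": [-0.007, 0, 0], "yaw": 0, "gripper": 1}
    - {"travel": [-0.007, 0, 0], "yaw": 0, "gripper": 1}
    - {"travel": [-0.007, 0, 0], "yaw": 0, "gripper": 1}
    - {"travel": [-0.006, 0, 0], "yaw": 0, "gripper": 1}
    - {"travel": [-0.005, 0, 0], "yaw": 0, "gripper": 1}

```text
time: 11.95
tcp_pos: [503.4, -187.3, 35.3]
ee_rot: [-180.0, 0.0, -0.0]
wrist_force: [0.0, 0.3, 0.2]
finger_gap: 0.004
grasp_force: 0.1
```

send_rows:
  series:
    - {"travel": [-0.005, 0, 0], "yaw": 0, "gripper": 1}
    - {"travel": [-0.005, 0, 0], "yaw": 0, "gripper": 1}
    - {"travel": [-0.005, 0, 0], "yaw": 0, "gripper": 1}
    - {"travel": [-0.005, 0, 0], "yaw": 0, "gripper": 1}
    - {"travel": [-0.005, 0, 0], "yaw": 0, "gripper": 1}
    - {"travel": [-0.005, 0, 0], "yaw": 0, "gripper": 1}
    - {"travel": [-0.003, 0, 0], "yaw": 0, "gripper": 1}
    - {"travel": [-0.003, 0, 0], "yaw": 0, "gripper": 1}
    - {"travel": [-0.002, 0, 0], "yaw": 0, "gripper": 1}
    - {"travel": [0, 0, 0], "yaw": 0, "gripper": 1}

```text
time: 12.95
tcp_pos: [465.8, -187.3, 35.3]
ee_rot: [-180.0, 0.0, -0.0]
wrist_force: [0.7, -0.8, -0.0]
finger_gap: -0.002
grasp_force: 0.0
```

send_rows:
  series:
    - {"travel": [0, 0, -0.02], "yaw": 0, "gripper": 1}
    - {"travel": [0, 0, -0.04], "yaw": 0, "gripper": 1}
    - {"travel": [0, 0, -0.04], "yaw": 0, "gripper": 1}
    - {"travel": [0, 0, -0.04], "yaw": 0, "gripper": 1}
    - {"travel": [0, 0, -0.04], "yaw": 0, "gripper": 1}
    - {"travel": [0, 0, -0.02], "yaw": 0, "gripper": 1}
    - {"travel": [0, 0, 0], "yaw": 0, "gripper": 1}
    - {"travel": [0, 0, 0], "yaw": 0, "gripper": 1}

```text
time: 13.75
tcp_pos: [466.0, -187.3, 235.0]
ee_rot: [-180.0, -0.0, -0.0]
wrist_force: [0.1, -0.3, -0.1]
finger_gap: -0.0
grasp_force: 0.0
```

Run:
```python
from station import manip
import cv2,numpy as np
a=manip.camera('side')['color'][135:280,200:400,::-1];w=manip.camera('wrist')
np.savez("pics/wrist2.npz",**{k:w[k] for k in('fovy','cx','cy','R','t')})
cv2.imwrite('pics/wf.png',w['color'][:,:,::-1])
cv2.imwrite('pics/c1.png',cv2.resize(a,None,fx=4,fy=4,interpolation=cv2.INTER_CUBIC))
```

```text
(no output)
```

View pics/c1.png

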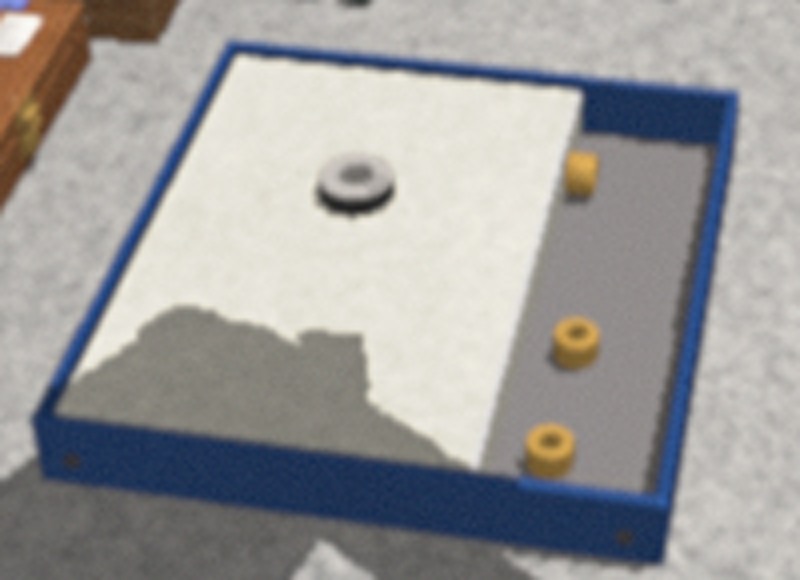

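View pics/wf.png

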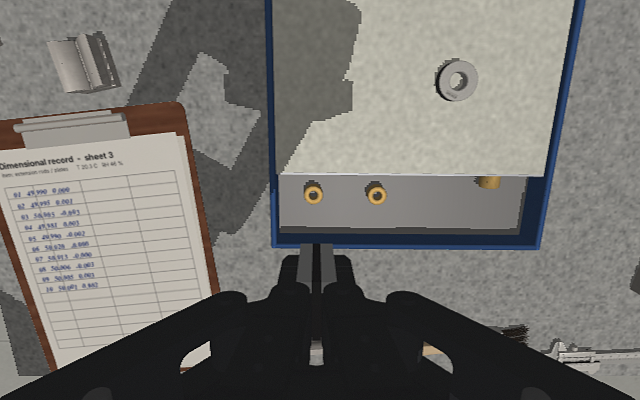

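All three spacers are in the well: the side crop shows them at (581,174), (576,342) and (550,450), with the ring still at (356,176). A lies on its side near the deck wall, so I'll check its x before handing in.

Run:
```python
from h import *
np.set_printoptions(precision=1,suppress=True)
c=load('side');P=lambda u,v,z:ray(c,(200+u/4-.4,135+v/4-.4),z)
print('A centre, z15',P(581,174,15),'A right end',P(597,174,15))
print('edge near A, z30',P(560,175,30),'B',P(577,333,19),'C',P(550,441,19))
```

```text
A centre, z15 [ 456.3 -363.1   15. ] A right end [ 448.9 -364.4   15. ]
edge near A, z30 [ 463.1 -341.6   30. ] B [ 440.6 -248.    19. ] C [ 441.5 -182.1   19. ]
```

```bash
python3 -c "
from station import manip
print(manip.sign_off())"
```

```text
the job is handed in; nothing more can be done
None
```

I pushed all three spacers over the near edge into the well with closed fingertips in about 14 s, the ring looks unmoved in the last side picture, and the job is handed in; the sign-off returned no verdict.

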